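# Roll an irrigation pipe stub into the V cradle

## Robot

A 6-joint arm with a two-finger parallel gripper is mounted at the origin on the work surface. World frame = base frame: x ahead of the robot, y to its left, z up, the work surface at z = 0. Lengths are in mm, angles in rad, forces in N, time in s.
With the tool pointing down it reaches from about 300 to 775 mm from the base axis. Payload 14.6 kg.
Tool frame: the origin (TCP) lies at the very end of the fingers, on their centre line; the grasp point (between the pads) lies arm.grip_depth behind it (arm.grip_depth is the distance from the TCP to the grasp point, in mm); z points along the fingers, x is the direction in which the jaws open and shut, and the axes are right-handed (so a half turn about z gives the same grasp; the last joint's range is limited). The gripper opens to 85 mm and grips with 20 to 120 N. Pads are 22 mm wide; open, the fingers measure 114 mm over their backs; the gripper's body (76 mm by 85 mm) begins 54 mm behind the grasp point. The pads swing forward as they close: fully open they stand 13 mm farther back than shut.
Start: joints at [-1.307, 0.3, 1.521, -0, 1.321, -0.067], TCP at [178.633, -520.173, 231.281] pointing down, gripper open.
Joint ranges: [-3.03, 3.03], [-0.79, 2.21], [0.23, 2.52], [-1.04, 4.18], [0, 3.07], [-2.55, 2.55]. Speed limits (rad/s): [2.22, 2.22, 2.57, 3.14, 3.14, 3.14].

## Interface

Orientations are given as a rotation vector (axis times angle).
In Python, from plant import arm, vision gives the robot as it stands. The module is installed in compiled form; this text tells all that it offers. Calls block until the motion is done:
- arm.goto(position, orientation): joint-space move of the TCP to a pose.
- arm.line_to(position, speed=150, orientation=None, guard=None): straight line of the TCP; orientation=None keeps the orientation; speed is the mean speed in mm/s. With guard (N) it stops when the force on the tool has changed by that much, and returns True; else False.
- arm.move_joints(angles): joint-space move.
- arm.ungrasp() and arm.gripper_close(f_grip=None): open the fingers fully, or close them until they stop; f_grip is the grip in N (None keeps the last).
- arm.wait(seconds).
- arm.inverse_kinematics(position, orientation): joint angles nearest the present ones, or None.
- arm.get_state(): the state.
- vision.capture(name): name is "side" or "top" or "wrist"; returns a dict with "image" (420x560x3 uint8, blue, green, red), "camera_matrix" (3x3 intrinsics, pixels), "T" (4x4, takes a point from camera to world coordinates); the wrist camera has in their place "tool_from_camera" (4x4, takes a point from camera to tool coordinates, whose origin is the TCP and whose axes are the tool frame's). Camera axes: x right, y up, looking along -z (the intrinsics and any distortion apply to the point x, -y, -z); pixel columns grow to the right and rows downward; lengths in mm; the calibration is good to about 2 mm. A picture is of the moment at which its call begins: read the wrist's pose just before it. There is no depth.
A pose or a line that the arm cannot do raises arm.PlanningError and nothing moves.
- arm.finish_job(): hands the job in, once; it reports no verdict.
The state is a dict: "t": time; "joints": joint angles; "joint_vel": joint speeds; "joint_torque": joint torques, N m; "eef_pos": TCP position; "tcp_rot": TCP orientation; "contact_force": force on the tool from outside, world axes, zero at the start; "ft_torque": the same for the moment, N m; "width": finger opening in mm.
Only numpy, scipy, OpenCV 4.12 (cv2) and the standard library are available. Lean on these libraries where they do the work, as an engineer would, in place of code of your own. Each camera call takes 0.05 s, during which the arm holds its last target.

## Task

Without picking it up or pinching it, push the grey pipe stub by its side so that it rolls along the bench, up the ramp and over the low lip into the groove of the dark steel V cradle. Then push it endwise along the groove until its end rests against the blue end stop, and leave it lying there with the hand clear. Do not disturb the dishes, collar, bottle, pot or marker.

Things in the scene. Friction and masses are not known exactly. Their poses are not given: they have to be found in the camera images.
- pipe: light grey plastic pipe stub with a green stripe, lying on its side: 50 mm diameter, 130 mm long, 0.10 to 0.20 kg. Origin at its centre, on its axis; its x runs along the axis (y and z turn as it rolls). It starts on the bench on the ramp side of the cradle, its axis up to 0.25 rad off the groove's. It rolls freely with slight resistance; about 1 N moves it, less than 5 N slides it along the groove
- pipe_p (a point): point on the pipe's axis, 40 mm from its centre towards one end
- pipe_n (a point): point on the pipe's axis, 40 mm from its centre towards the other end
- cradle: dark steel V cradle, 200 mm long, fixed to the bench. Origin on the bench under the middle of the groove; x along the groove towards the blue stop, y from the groove towards the ramp, z up. Groove bottom at y = 0, 2 mm high, flanks at 30 degrees; far flank 32 mm high at y = -52 mm. The -x end is open. The seated pipe has its axis at y = 0, 31 mm high, and its centre at x = +35 mm when at the stop
- lip (a point): middle of the low lip between groove and ramp, at y = +19 mm of the cradle, 13 mm above the bench; the pipe on top of it has its axis 38 mm above the bench
- ramp_foot (a point): middle of the ramp's lower edge, at y = +85 mm of the cradle, level with the bench; the ramp rises evenly from here to 13 mm at y = +22 mm, over the cradle's whole length
- stop (a point): point on the inner face of the blue end stop, x = +100 mm of the cradle, at the height of the seated pipe's axis (31 mm); the stop plate is 8 mm thick, 55 mm high and spans y = -55 to +45 mm
- dish_a: a round lidded culture dish, pale contents, 93 mm across, 16.5 mm high, lying beyond the lane on the far side from the robot. A bystander; origin at the centre of its underside.
- dish_b: a round lidded culture dish, green contents, 93 mm across, 16.5 mm high, at the far left. A bystander; origin at the centre of its underside.
- dish_c: a round lidded culture dish, pale contents, 93 mm across, 16.5 mm high, behind the high side of the cradle. A bystander; origin at the centre of its underside.
- coupler: a short grey pipe collar standing on end, 60 mm outside diameter, 45 mm high, behind the high side of the cradle. A bystander; origin at the centre of its underside.
- bottle: a small white bottle with a blue cap, 54 mm diameter, 120 mm high, at the robot's left. A bystander; origin at the centre of its underside.
- pot: a black square plant pot 65 mm wide and 60 mm high with a seedling, at the robot's left. A bystander; origin at the centre of its underside.
- marker: a red marker pen, 16 mm thick, about 140 mm long, lying at the robot's right, not far from its base. A bystander; origin at its middle, near the bench.
There are look-alikes about, which are no part of the job. What is shaped like the pipe but turquoise is not meant.

How it is judged (in metres and radians):
On the way, in this order (a step that is already met when the one before it is completed fails the run):
1. the pipe rolls along the bench towards the cradle (angular speed of pipe above 0.3 rad/s and y of pipe in the frame of cradle above 0.06 m), for 0.3 s.
2. the pipe lies in the groove (y of pipe in the frame of cradle between -0.005 and 0.005 m and z of pipe in the frame of cradle between 0.026 and 0.035 m and angle between the x axis of pipe and the x axis of cradle, either way round below 0.06 rad), for 0.2 s.
At the end, for the whole second after the job is handed in: the pipe is at rest in the groove: its axis within 5 mm of the groove's middle and of its seated height, within 0.06 rad of the groove's direction, and its end within 4 mm of the blue stop (all of step 2 and x of pipe in the frame of cradle above 0.031 m and linear speed of pipe below 0.01 m/s and angular speed of pipe below 0.3 rad/s); the robot touches nothing.
It fails at once if the pipe is lifted off the bench or cradle (height (world z) of pipe above 0.055 m or (height (world z) of pipe above 0.036 m and y of pipe in the frame of cradle above 0.11 m)).
It fails at once if the pipe is pinched between the fingers ((distance between the grasp point and pipe below 0.028 m and contact force between the fingers and pipe above 15 N) or (distance between the grasp point and pipe_p below 0.028 m and contact force between the fingers and pipe above 15 N) or (distance between the grasp point and pipe_n below 0.028 m and contact force between the fingers and pipe above 15 N)).
It fails at once if a bystander (dish, collar, bottle, pot or marker) is moved by more than 20 mm (distance of any of dish_a, dish_b, dish_c, coupler, bottle, pot, marker from where it was at the start of the episode above 0.02 m).
It also fails if it takes over 54 s, if anything falls off the work surface, if the arm or the gripper's body presses on something with over 40 N, if the wrist force passes 120 N, or if a joint passes its speed limit or range.

## Working session

There is one attempt and no reset: what is moved stays moved. The work goes in short steps, each a Python script; the robot and the scene stay as the last script left them, time stands still between calls to the robot, and variables do not carry over. Pictures are saved under pics/ and viewed, and the job is handed in when it is done.

```bash
mkdir -p pics; ls; python3 - <<'E'
from plant import arm, vision
import cv2,json
s=arm.get_state();print(s, arm.grip_depth)
for n in("top","side"):
    c=vision.capture(n);cv2.imwrite(f"pics/{n}0.png",c["image"]);print(n,c["camera_matrix"],c["T"],[k for k in c])
E
```

```text
pics
{'t': 0.0, 'joints': array([-1.30660433e+00,  3.00491875e-01,  1.52160936e+00,  6.40506533e-06,
        1.32065884e+00, -6.65737522e-02]), 'joint_vel': array([-0.0014183 ,  0.00046749, -0.00259605,  0.0015213 , -0.00055441,
        0.00089768]), 'joint_torque': array([-1.44403744e-03, -5.43501914e+01, -3.61791873e+01, -1.22044780e-04,
        3.98823962e-03,  2.00363178e-05]), 'eef_pos': array([ 178.57310217, -519.95595701,  230.69794555]), 'tcp_rot': array([-2.55623876e+00,  1.82498395e+00,  1.41175860e-03]), 'contact_force': array([-1.27737269, -0.66099121, -0.3786682 ]), 'ft_torque': array([ 0.04055504, -0.0082883 ,  0.03038469]), 'width': 85.25469099200402} 18.700000000000003
top [[411.03873496   0.         276.62446428]
 [  0.         411.03873496 206.29562239]
 [  0.           0.           1.        ]] [[-1.48350223e-02  9.98666763e-01 -4.94430761e-02  4.80315291e+02]
 [-9.99690717e-01 -1.58010116e-02 -1.92041256e-02  3.59946819e+01]
 [-1.99597726e-02  4.91428905e-02  9.98592301e-01  1.00737410e+03]
 [ 0.00000000e+00  0.00000000e+00  0.00000000e+00  1.00000000e+00]] ['image', 'camera_matrix', 'T']
side [[407.48617082   0.         282.64522425]
 [  0.         407.48617082 207.55324907]
 [  0.           0.           1.        ]] [[-8.62702501e-01  3.90979355e-01 -3.20748404e-01  1.95139352e+02]
 [-5.05708033e-01 -6.64535347e-01  5.50138308e-01  6.28517528e+02]
 [ 1.94406932e-03  6.36810739e-01  7.71017706e-01  8.62062361e+02]
 [ 0.00000000e+00  0.00000000e+00  0.00000000e+00  1.00000000e+00]] ['image', 'camera_matrix', 'T']
```

View pics/top0.png

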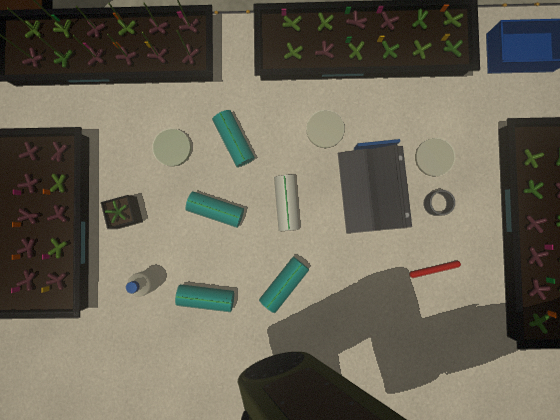

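View pics/side0.png

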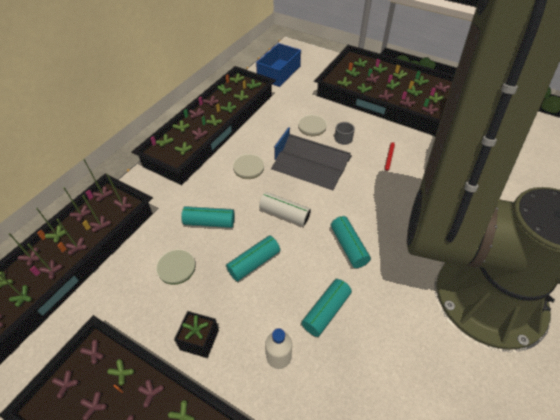

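The top view shows the grey pipe at about (287,202), the cradle at about (375,188) with the blue stop at (378,145), and the ramp on the left. Dishes a and c flank the stop, and the turquoise decoys stand left of and below the pipe. Next I'll measure these.

```bash
cat > h.py <<'E'
import numpy as np,cv2
def ray(c,uv):
    K=c["camera_matrix"];T=c["T"]
    d=np.linalg.inv(K)@np.array([uv[0],uv[1],1.]);d=np.array([d[0],-d[1],-d[2]])
    return T[:3,3],T[:3,:3]@d
def toplane(c,uv,z):
    o,d=ray(c,uv);return o+d*(z-o[2])/d[2]
def proj(c,p):
    T=c["T"];q=T[:3,:3].T@(np.asarray(p,float)-T[:3,3]);q=c["camera_matrix"]@np.array([q[0],-q[1],-q[2]]);return q[:2]/q[2]
E
python3 - <<'E'
from plant import arm, vision
from h import *
c=vision.capture("top");im=c["image"]
crop=im[130:250,260:480];cv2.imwrite("pics/topcrop.png",cv2.resize(crop,None,fx=3.6,fy=3.6,interpolation=cv2.INTER_CUBIC))
hsv=cv2.cvtColor(im,cv2.COLOR_BGR2HSV)
for p in [(280,200),(293,200),(287,200),(350,190),(375,190),(395,190),(300,200),(265,200),(378,145)]: print(p,im[p[1],p[0]],hsv[p[1],p[0]])
E
```

```text
(280, 200) [142 161 162] [ 29  31 162]
(293, 200) [121 138 142] [ 24  38 142]
(287, 200) [152 172 172] [ 30  30 172]
(350, 190) [69 74 78] [17 29 78]
(375, 190) [52 60 59] [34 34 60]
(395, 190) [59 63 65] [20 24 65]
(300, 200) [138 160 168] [ 22  46 168]
(265, 200) [137 159 169] [ 21  48 169]
(378, 145) [64 54 49] [110  60  64]
```

View pics/topcrop.png

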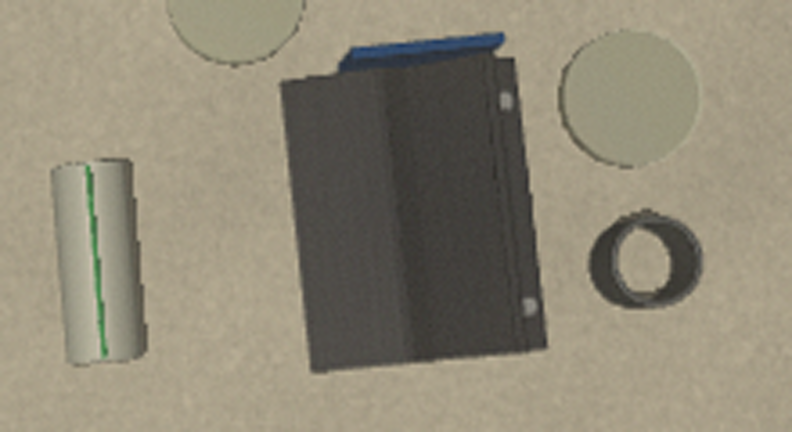

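```bash
cat > meas.py <<'E'
from h import *
def cradle(c):
    im=c["image"];v=cv2.GaussianBlur(im,(3,3),0).max(2)
    m=np.zeros_like(v);m[140:245,325:425]=(v[140:245,325:425]<110)*255
    pts=[]
    # ramp-foot edge: first dark pixel from left per row, subpixel
    for r in range(160,228):
        row=v[r].astype(float)
        for x in range(325,370):
            if row[x]>112>=row[x+1] : pts.append((x+(row[x]-112)/(row[x]-row[x+1]),r));break
    pts=np.array(pts,np.float32)
    w=np.array([toplane(c,p,0)[:2] for p in pts],np.float32)
    vx,vy,x0,y0=cv2.fitLine(w,cv2.DIST_HUBER,0,.01,.01).ravel()
    if vx<0:vx,vy=-vx,-vy
    # near end on ramp foot
    cnt=max(cv2.findContours(m,0,cv2.CHAIN_APPROX_NONE)[0],key=cv2.contourArea)
    ap=cv2.approxPolyDP(cnt,3,True)[:,0]
    return np.array([vx,vy]),np.array([x0,y0]),ap
def pipe(c,z=25,roi=(150,250,262,325)):
    im=cv2.GaussianBlur(c["image"],(3,3),0);a,b,x0,x1=roi
    hsv=cv2.cvtColor(im,cv2.COLOR_BGR2HSV)
    s=np.zeros(im.shape[:2],np.uint8)
    lab=cv2.cvtColor(im,cv2.COLOR_BGR2LAB)
    s[a:b,x0:x1]=((lab[a:b,x0:x1,2]<135.5)|(hsv[a:b,x0:x1,0]>35))*255
    s=cv2.morphologyEx(s,cv2.MORPH_CLOSE,np.ones((5,5)));s=cv2.morphologyEx(s,cv2.MORPH_OPEN,np.ones((5,5)))
    cnt=max(cv2.findContours(s,0,cv2.CHAIN_APPROX_NONE)[0],key=cv2.contourArea)
    w=np.array([toplane(c,p,z)[:2] for p in cnt[:,0]],np.float32)
    return cnt,cv2.minAreaRect(w)
E
python3 - <<'E'
from plant import vision
from meas import *
c=vision.capture("top")
d,p,ap=cradle(c);print("foot dir",d,np.arctan2(d[1],d[0]),p)
for a in ap: print(a,toplane(c,a,0)[:2])
cnt,r=pipe(c);print(r);print(cv2.boxPoints(r))
lab=cv2.cvtColor(c["image"],cv2.COLOR_BGR2LAB);print(lab[200,260:315,2])
o=c["image"].copy();cv2.drawContours(o,[cnt],-1,(0,0,255),1);cv2.imwrite("pics/pc.png",cv2.resize(o[140:260,240:440],None,fx=4,fy=4))
E
```

```text
foot dir [0.9963636 0.0852035] 0.085306935 [ 563.6007  -104.77444]
[399 140] [ 688.64093681 -248.01538696]
[357 144] [ 680.6635677  -144.89136143]
[352 151] [ 663.51886799 -132.20732125]
[338 153] [659.19278744 -97.73797232]
[347 232] [ 464.73116286 -115.31815596]
[411 226] [ 477.03477589 -270.82936513]Traceback (most recent call last):
  File "<stdin>", line 6, in <module>
  File "meas.py", line 26, in pipe
    cnt=max(cv2.findContours(s,0,cv2.CHAIN_APPROX_NONE)[0],key=cv2.contourArea)
ValueError: max() iterable argument is empty
```

```bash
python3 - <<'E'
from plant import vision
from meas import *
c=vision.capture("top")
im=c["image"];lab=cv2.cvtColor(cv2.GaussianBlur(im,(3,3),0),cv2.COLOR_BGR2LAB);print(lab[200,262:312,2]);print(lab[200,262:312,0]);print(lab[165:240,280,2]);print(lab[165:240,280,0])
E
```

```text
[141 141 141 142 141 141 141 141 140 141 141 141 141 140 138 137 138 138
 139 139 138 139 139 143 146 142 139 138 138 138 138 137 136 136 136 136
 138 140 141 141 141 141 141 141 141 141 141 141 141 140]
[166 166 167 168 169 167 166 166 165 166 167 166 165 158 146 147 156 163
 169 172 176 182 185 171 154 164 176 170 164 158 152 145 135 123 109 101
 115 150 168 168 167 167 169 170 168 167 168 169 169 169]
[141 141 141 141 142 142 141 142 142 141 139 138 139 138 138 139 139 139
 139 139 139 139 138 139 138 139 138 138 139 138 138 138 138 138 139 139
 139 139 138 138 138 138 138 138 138 138 138 138 138 138 138 138 138 138
 138 137 138 138 138 138 138 138 138 138 137 138 139 141 141 141 141 141
 142 142 141]
[173 172 170 170 173 174 174 173 172 166 162 169 173 172 172 173 173 172
 172 171 171 171 171 170 170 170 170 170 170 169 168 168 168 168 168 169
 168 167 167 167 166 166 165 165 165 165 164 164 164 164 163 162 161 161
 161 160 160 159 159 158 157 157 157 156 155 150 152 163 168 167 167 170
 172 171 169]
```

```bash
sed -i 's/<135.5)|(hsv\[a:b,x0:x1,0\]>35)/<139.7)|(hsv[a:b,x0:x1,0]>35)/' meas.py; python3 - <<'E'
from plant import vision
from meas import *
c=vision.capture("top")
cnt,r=pipe(c);print(r);print(cv2.boxPoints(r))
# cradle x from end edges: near end & far end row crossing along cradle columns
v=cv2.GaussianBlur(c["image"],(3,3),0).max(2).astype(float)
d=np.array([.99636,.0852]);n=np.array([-d[1],d[0]])
for col in (342,344):
  for r0,step in ((145,1),(240,-1)):
    r=r0
    while not(v[r,col]>112>=v[r+step,col]): r+=step
    rr=r+step*(v[r,col]-112)/(v[r,col]-v[r+step,col])
    for z in(0,1.5):
        w=toplane(c,(col,rr),z)[:2];print(col,rr,z,w,w@d,w@n)
o=c["image"].copy();cv2.drawContours(o,[cnt],-1,(0,0,255),1);cv2.imwrite("pics/pc.png",cv2.resize(o[140:260,240:440],None,fx=4,fy=4))
E
```

```text
((538.3016357421875, 29.264991760253906), (135.23611450195312, 56.906349182128906), 4.860442161560059)
[[468.5159    51.886642]
 [473.33755   -4.815078]
 [608.0874     6.643341]
 [603.26575   63.345062]]
342 151.57777777777778 0 [ 662.53994719 -107.63725302] 650.9576078291321 -163.69385691926
342 151.57777777777778 1.5 [ 662.26861107 -107.42338222] 650.7054811612563 -163.45764677438012
342 194.25 0 [ 557.20300288 -105.25276361] 546.2072484932006 -152.34333939347204
342 194.25 1.5 [ 557.08851556 -105.04244336] 546.1110971858269 -152.12403039407928
344 151.3783783783784 0 [ 662.94381417 -112.5576701 ] 650.9407851985217 -168.63077314953526
344 151.3783783783784 1.5 [ 662.67187669 -112.33647271] 650.6886835798762 -168.3872118385718
344 212.0 0 [ 513.62688045 -109.14210979] 502.45837084835387 -152.5058427220008
344 212.0 1.5 [ 513.57727883 -108.92599823] 502.42736248660333 -152.28629175193217
```

View pics/pc.png

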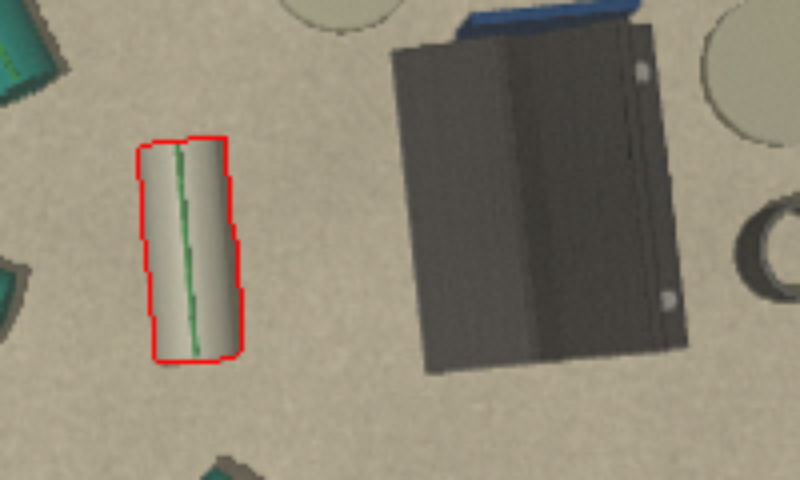

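```bash
cat > fr.py <<'E'
from h import *
yaw=.0853
d=np.array([np.cos(yaw),np.sin(yaw),0]);n=np.array([-d[1],d[0],0])
O=550.8*d-237.4*n
def W(x,y,z): return O+d*x+n*y+np.array([0,0,z])
def C(w): w=np.asarray(w)-O; return np.array([w@d,w@n,w[2]])
R=np.column_stack([d,np.cross([0,0,-1],d),[0,0,-1]])
from scipy.spatial.transform import Rotation as Ro
rvA=Ro.from_matrix(R).as_rotvec(); R2=R.copy();R2[:,:2]*=-1;rvB=Ro.from_matrix(R2).as_rotvec()
E
python3 - <<'E'
from plant import vision,arm
from meas import *
from fr import *
cs={n:vision.capture(n) for n in("top","side")}
print("O",O,"pipe in cradle",C([538.3,29.3,25]))
for nm,c in cs.items():
    b=cv2.resize(c["image"],None,fx=4,fy=4,interpolation=cv2.INTER_CUBIC)
    P=lambda x,y,z: tuple(int(v) for v in (proj(c,W(x,y,z))+.5)*4)
    for y,z,col in((85,0,(0,0,255)),(22,13,(0,255,0)),(0,2,(255,255,0)),(-52,32,(0,255,255))):
        cv2.line(b,P(-100,y,z),P(100,y,z),col,1)
    cv2.polylines(b,[np.array([P(100,-55,55),P(100,45,55)])],False,(255,0,255),1)
    x,y=(330,125) if nm=="top" else (250,115)
    cv2.imwrite(f"pics/ov_{nm}.png",b[y*4:y*4+480,x*4:x*4+480])
c=cs["top"];im=c["image"]
# centreline of pipe
cnt,r=pipe(c);m=np.zeros(im.shape[:2],np.uint8);cv2.drawContours(m,[cnt],-1,255,-1)
L=[];
for rr in range(180,226):
    xs=np.flatnonzero(m[rr]);L.append(toplane(c,((xs[0]+xs[-1])/2,rr),25)[:2])
l=cv2.fitLine(np.array(L,np.float32),cv2.DIST_HUBER,0,.01,.01).ravel();print("pipe yaw",np.arctan(l[1]/l[0]),l[2:])
p=W(-11,300,120)
for rv in(rvA,rvB): print(rv,arm.inverse_kinematics(list(p),list(rv)))
E
```

```text
O [ 569.02305139 -189.61056666    0.        ] pipe in cradle [-11.96091222 220.73214234  25.        ]
pipe yaw 0.07264773 [537.7054   29.71489]
[3.13873577 0.13394831 0.        ] [ 1.33350623e-01  4.03352419e-01  1.65708609e+00 -4.44089210e-16
  1.08115414e+00  4.80506233e-02]
[ 0.13394831 -3.13873577 -0.        ] None
```

View pics/ov_top.png

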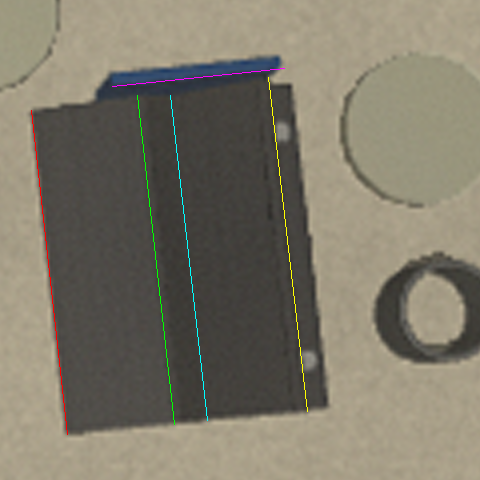

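View pics/ov_side.png

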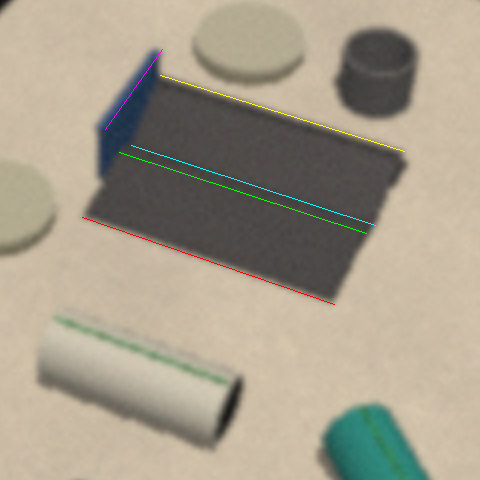

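The overlays match the cradle edges in both views: foot, lip, groove and crest, with the top of the stop within about 2 mm. The pipe sits at about (-12, 221) in the cradle frame and is parallel to the groove within about 0.02 rad. I'll push with both open fingers, jaws along the groove.

```bash
python3 - <<'E'
from plant import vision,arm
from fr import *
arm.goto(list(W(-12,285,150)),list(rvA))
arm.line_to(list(W(-12,285,8)),speed=120)
s=arm.get_state();print(s["t"],C(s["eef_pos"]),s["contact_force"])
for n in("top","side"):
    cv2.imwrite(f"pics/{n}1.png",vision.capture(n)["image"])
E
```

```text
4.2583 [-11.58802192 285.02169064   8.68954566] [-1.08970795 -0.01469772 -0.15464847]
```

View pics/side1.png

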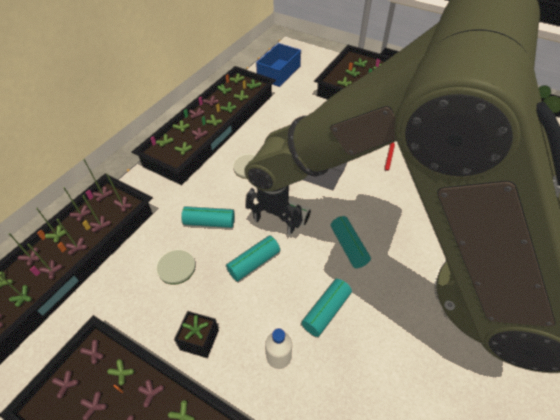

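View pics/top1.png

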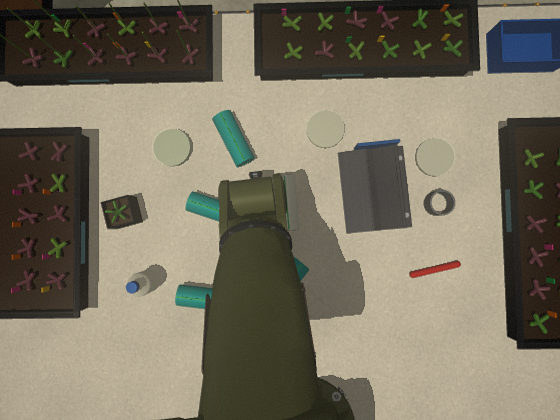

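The fingers stand behind the pipe, which is at about (292,200) in the top view, and touch nothing. Starting the push.

```bash
python3 - <<'E'
from plant import vision,arm
from fr import *
arm.line_to(list(W(-12,195,8)),speed=35)
s=arm.get_state();print(s["t"],C(s["eef_pos"]),s["contact_force"])
a=[]
for n in("top","top","side"):
    a.append(vision.capture(n)["image"]);arm.wait(.15)
cv2.imwrite("pics/p2.png",np.hstack([cv2.resize(i[120:260,200:440],(480,280)) if k<2 else i[100:380,130:410] for k,i in enumerate(a)])[:, 480:1240])
cv2.imwrite("pics/p2a.png",cv2.resize(a[0][120:260,200:440],(480,280)))
E
```

```text
7.0833 [-12.01550877 195.08674021   7.98147568] [ 0.30271488 -0.493352    0.74351903]
```

View pics/p2.png

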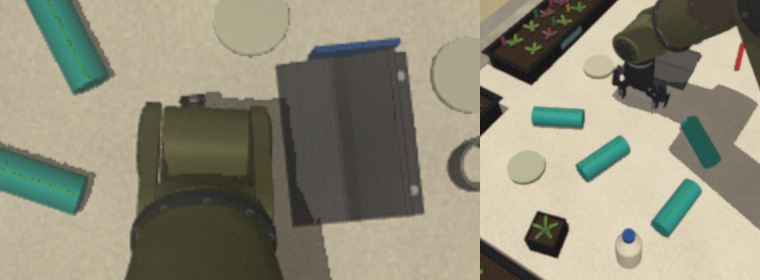

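View pics/p2a.png

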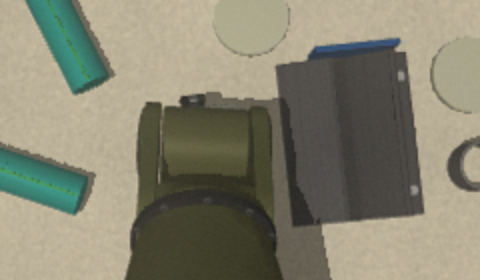

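The arm and gripper hide the pipe from both fixed cameras, so I'll use the wrist view.

```bash
python3 - <<'E'
from plant import vision,arm
from fr import *
s=arm.get_state();w=vision.capture("wrist");cv2.imwrite("pics/w2.png",w["image"]);print(w["tool_from_camera"],w["camera_matrix"],w.keys())
E
```

```text
[[ 9.99999862e-01 -5.01333439e-04 -1.60050098e-04  6.71248802e-01]
 [-5.26127977e-04 -9.59242169e-01 -2.82584827e-01 -7.23497917e+01]
 [-1.18575802e-05  2.82584872e-01 -9.59242300e-01 -1.44104702e+02]
 [ 0.00000000e+00  0.00000000e+00  0.00000000e+00  1.00000000e+00]] [[298.31942819   0.         277.92581807]
 [  0.         298.31942819 205.58044272]
 [  0.           0.           1.        ]] dict_keys(['image', 'camera_matrix', 'tool_from_camera'])
```

View pics/w2.png

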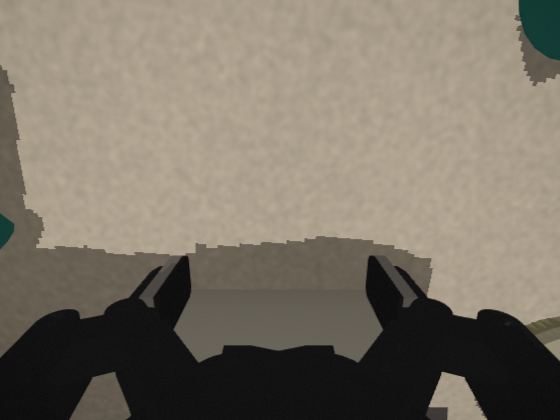

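```bash
cat >> fr.py <<'E'
def pipe_y_from_wrist(w,s,v,zaxis):
    "cradle y of pipe axis from row v of its near silhouette edge (tangent ray)"
    K=w["camera_matrix"];T=w["tool_from_camera"]
    q=np.array([0,-(v+.5-K[1,2])/K[1,1],-1.]);dd=T[:3,:3]@q;o=T[:3,3]
    Rt=Ro.from_rotvec(s["tcp_rot"]).as_matrix()
    o=C(Rt@o+s["eef_pos"]);dd=Rt@dd;dd=np.array([dd@d,dd@n,dd[2]])
    oy,oz=o[1],o[2];u=dd[1:]/np.hypot(*dd[1:])
    # axis at (y,zaxis), distance 25 from line, on the -y side
    nrm=np.array([u[1],-u[0]]); nrm=nrm if nrm[0]<0 else -nrm
    # (y-oy)*nrm0+(z-oz)*nrm1=25
    return oy+(25-(zaxis-oz)*nrm[1])/nrm[0]
E
python3 - <<'E'
from plant import vision,arm
from fr import *
s=arm.get_state();w=vision.capture("wrist");print(s["t"],C(s["eef_pos"]),s["contact_force"])
g=w["image"].astype(float)
print([ [int(x) for x in g[v,280]] for v in range(280,300,2)])
for v in (289,290):print(pipe_y_from_wrist(w,s,v,25))
E
```

```text
7.7333 [-11.99755834 195.00213006   8.00375468] [ 0.5052204   0.33695422 -0.27243701]
[[85, 97, 106], [85, 99, 108], [86, 99, 108], [84, 97, 106], [83, 96, 104], [79, 90, 94], [80, 91, 95], [81, 92, 97], [82, 92, 97], [82, 93, 97]]
158.01558870297862
157.40668438733533
```

```bash
python3 - <<'E'
from plant import vision,arm
from fr import *
arm.line_to(list(W(-12,145,8)),speed=70)
fs=[]
for i in range(4):
    s=arm.get_state();w=vision.capture("wrist");fs.append(w["image"][200:360,140:420]);arm.wait(.1)
    print(s["t"],C(s["eef_pos"])[:2],s["contact_force"])
cv2.imwrite("pics/w3.png",np.vstack([np.hstack(fs[:2]),np.hstack(fs[2:])]))
E
```

```text
8.65 [-12.06404363 145.16527371] [0.86506276 0.14788295 0.21518359]
8.8 [-11.99482511 145.35329117] [ 0.38172423  0.2185708  -0.00234436]
8.95 [-11.97623205 145.22446352] [ 0.52750706 -0.22625282  0.15454678]
9.1 [-11.98572858 145.09128917] [ 0.62115712 -0.31110375  0.3975047 ]
```

View pics/w3.png

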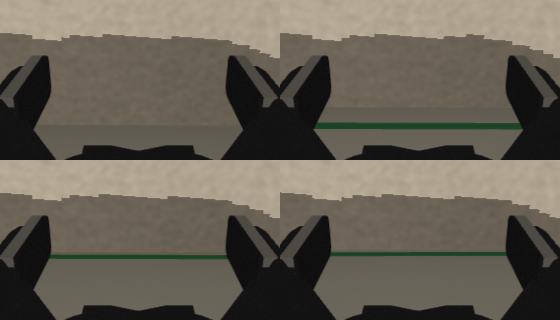

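The green stripe now shows and moves, so the pipe really rolls, and it stays parallel to the jaw. Next, over the lip.

```bash
python3 - <<'E'
from plant import vision,arm
from fr import *
arm.line_to(list(W(-12,48,17)),speed=45)
arm.wait(.4)
s=arm.get_state();w=vision.capture("wrist");cv2.imwrite("pics/w4.png",w["image"])
print(s["t"],C(s["eef_pos"]),s["contact_force"])
cv2.imwrite("pics/s4.png",vision.capture("side")["image"][80:280,200:450])
E
```

```text
11.9667 [-11.99228981  48.00604134  17.01590066] [-0.97604023  0.67435146  0.09424613]
```

View pics/w4.png

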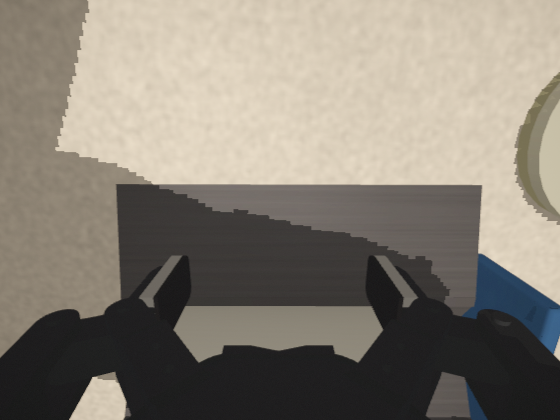

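View pics/s4.png

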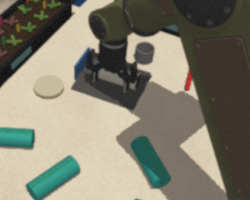

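```bash
python3 - <<'E'
from plant import vision,arm
from fr import *
s=arm.get_state();w=vision.capture("wrist")
print(pipe_y_from_wrist(w,s,305,31))
# back off, rise, move aside so the top camera sees
arm.line_to(list(W(-12,75,25)),speed=120)
arm.line_to(list(W(-12,75,120)),speed=150)
arm.goto(list(W(-165,75,140)),list(rvA))
s=arm.get_state();w=vision.capture("wrist");c=vision.capture("top");print(s["t"])
cv2.imwrite("pics/t5.png",cv2.resize(c["image"][120:260,320:480],None,fx=4,fy=4));cv2.imwrite("pics/w5.png",w["image"])
E
```

```text
-1.0084174212899057
13.95
```

View pics/t5.png

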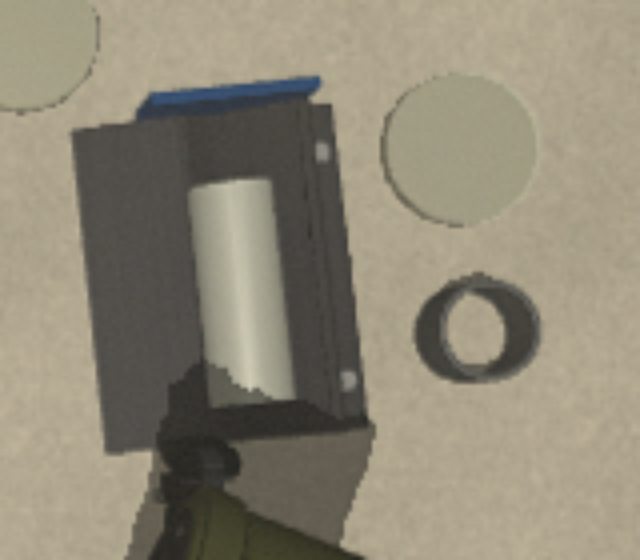

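View pics/w5.png

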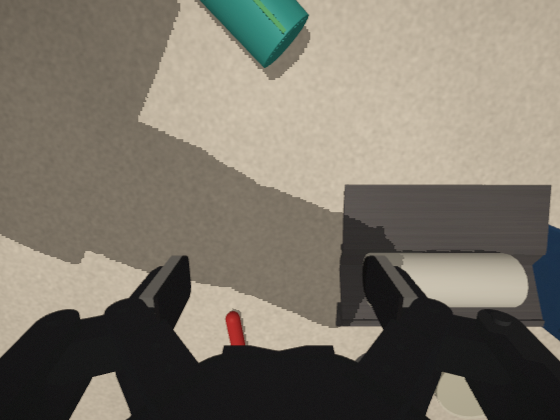

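The pipe is seated in the groove: the wrist tangent gives y ≈ -1 mm, and in the top crop it spans (190..295, 180..405) parallel to the cradle. Next is the endwise push with closed fingers.

```bash
python3 - <<'E'
from plant import vision,arm
from fr import *
arm.gripper_close(20)
arm.goto(list(W(-130,0,110)),list(rvA))
arm.line_to(list(W(-130,0,26)),speed=120)
print(arm.line_to(list(W(-98,0,26)),speed=40,guard=8))
s=arm.get_state();print(s["t"],C(s["eef_pos"]),s["contact_force"],s["width"])
print(arm.line_to(list(W(-60,0,26)),speed=20,guard=8))
s=arm.get_state();print(s["t"],C(s["eef_pos"]),s["contact_force"])
w=vision.capture("wrist");c=vision.capture("top")
cv2.imwrite("pics/w6.png",w["image"]);cv2.imwrite("pics/t6.png",cv2.resize(c["image"][120:260,320:480],None,fx=4,fy=4))
E
```

```text
False
17.0583 [-9.81853824e+01  3.81778807e-02  2.59353125e+01] [-0.02149149 -0.07940477 -0.38306188] -0.04098281162918021
False
19.1083 [-6.00095588e+01  1.58676091e-03  2.60262910e+01] [-1.51382851  0.04207848  0.70411955]
```

View pics/w6.png

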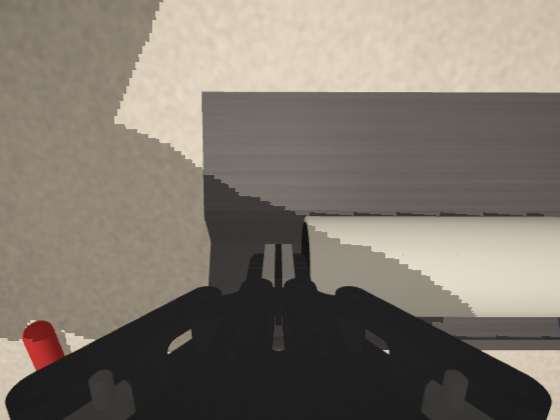

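View pics/t6.png

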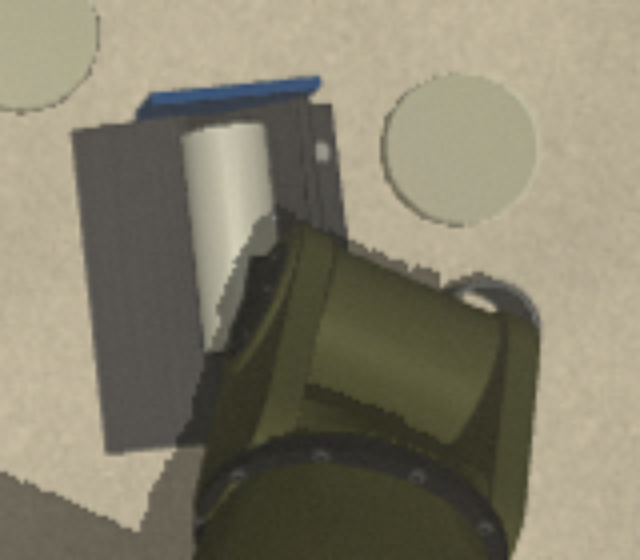

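The fingers are pushing the near rim (at x≈305 px in the wrist view), and the pipe is moving with its far end a few mm short of the stop. I'll continue, guarded, until it touches.

```bash
python3 - <<'E'
from plant import vision,arm
from fr import *
g=arm.line_to(list(W(-32,0,26)),speed=14,guard=8)
s=arm.get_state();print(g,s["t"],C(s["eef_pos"]),s["contact_force"])
c=vision.capture("top");cv2.imwrite("pics/t7.png",cv2.resize(c["image"][120:260,320:480],None,fx=4,fy=4))
E
```

```text
True 20.375 [-44.80548656   0.1386865   25.52889384] [-0.51767364 -0.08301827  0.94829312]
```

View pics/t7.png

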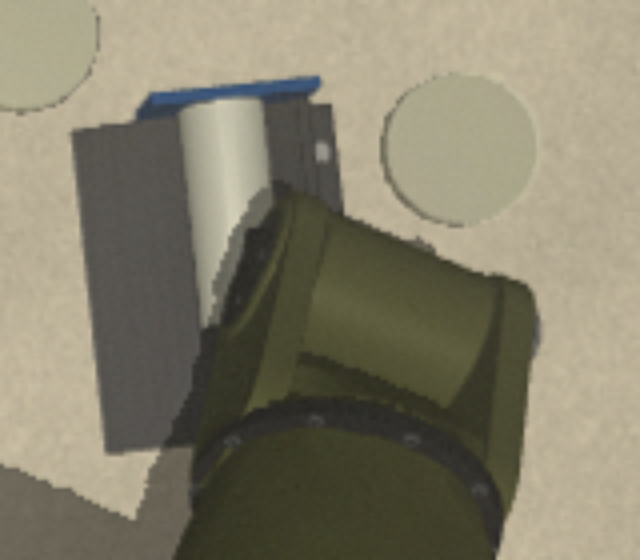

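The guard tripped at tool x = -44.8, where I expected about -45, and the pipe's far end meets the blue stop. Now I'll back off and check.

```bash
python3 - <<'E'
from plant import vision,arm
from fr import *
arm.line_to(list(W(-130,0,26)),speed=80)
arm.line_to(list(W(-130,0,180)),speed=150)
arm.goto(list(W(-200,-60,230)),list(rvA))
arm.wait(.5)
s=arm.get_state();print(s["t"],s["contact_force"])
c=vision.capture("top");cv2.imwrite("pics/t8.png",cv2.resize(c["image"][120:260,320:480],None,fx=4,fy=4))
c2=vision.capture("side");cv2.imwrite("pics/s8.png",cv2.resize(c2["image"][100:200,240:380],None,fx=5,fy=5))
cv2.imwrite("pics/t8full.png",c["image"])
im=c["image"];v=cv2.GaussianBlur(im,(3,3),0).max(2).astype(float)
m=np.zeros(v.shape,np.uint8);m[140:235,355:400]=(v[140:235,355:400]>105)*255
cnt=max(cv2.findContours(m,0,cv2.CHAIN_APPROX_NONE)[0],key=cv2.contourArea)
q=np.array([C(toplane(c,p,31))[:2] for p in cnt[:,0]]);print(q.min(0),q.max(0));print(cv2.minAreaRect(q.astype(np.float32)))
E
```

```text
23.8167 [ 0.3009287   0.71714174 -0.12347926]
[-29.26518338 -59.12923953] [119.450689    46.11110732]
((42.656982421875, 0.33805084228515625), (104.5543441772461, 143.48822021484375), 84.01982116699219)
```

View pics/t8.png

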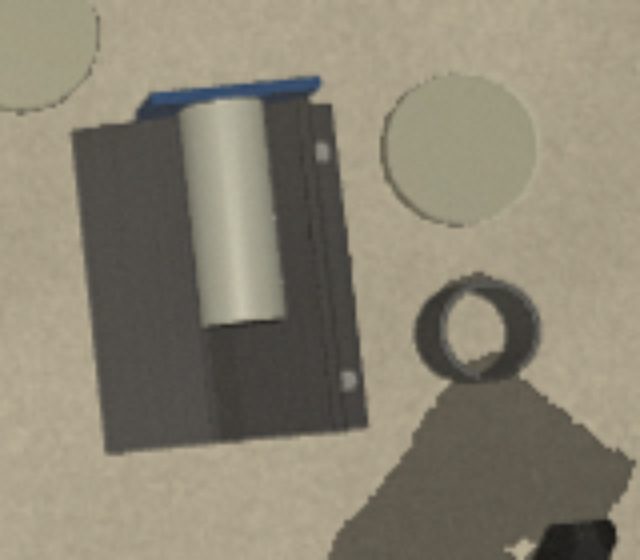

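View pics/s8.png

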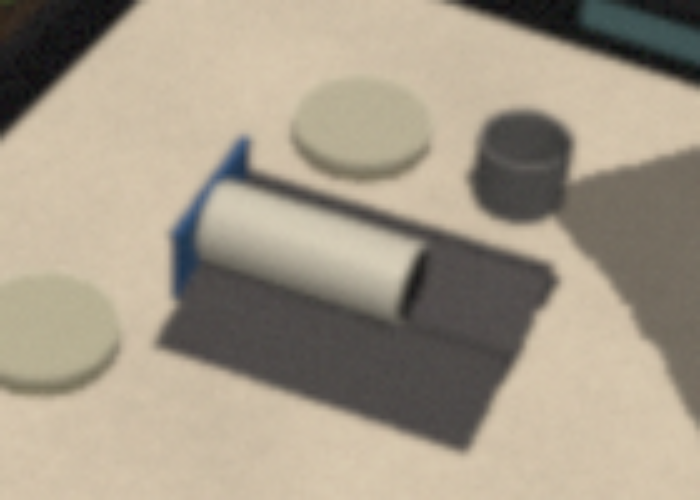

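View pics/t8full.png

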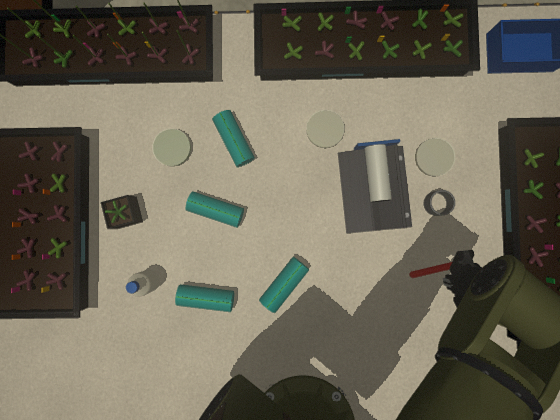

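The top view shows the pipe against the stop, with its near rim at about -29 mm where -30 is ideal. The hand is clear and the bystanders look unmoved. I'll check for a rebound gap from directly above with the wrist camera.

```bash
python3 - <<'E'
from plant import vision,arm
from fr import *
arm.goto(list(W(90,20,190)),list(rvA))
arm.wait(.2)
w=vision.capture("wrist");s=arm.get_state();print(s["t"])
cv2.imwrite("pics/w9.png",cv2.resize(w["image"][150:330,160:400],None,fx=3.3,fy=3.3))
E
```

```text
25.325
```

View pics/w9.png

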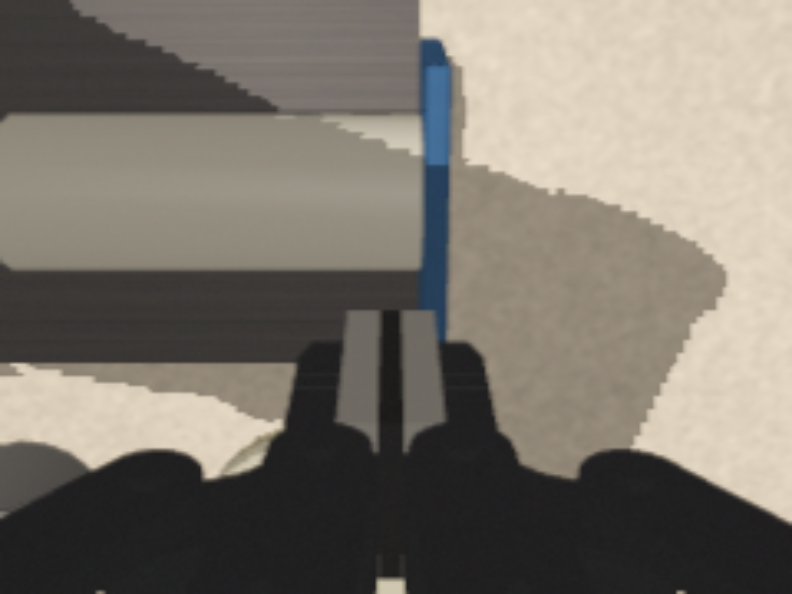

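No gap shows between the pipe end and the stop's inner face (both at x≈420 px). Handing in.

```bash
python3 - <<'E'
from plant import arm
print(arm.get_state()["contact_force"]);arm.finish_job()
E
```

```text
[ 0.0880652 -0.0431581 -0.6411069]
the job is handed in; nothing more can be done
```

The pipe is lying in the V groove with its end against the blue stop. I handed the job in at about 25 s; no verdict is reported.

- **Rolling:** I pushed the pipe with both open fingers held parallel to the groove, along the bench, up the ramp and over the lip. The green stripe moved in the wrist view, so it was rolling rather than sliding. It was never gripped.
- **Endwise push:** With the fingers shut, I pushed its near end along the groove until the 8 N guard tripped, 0.2 mm from where I expected contact. I then backed off.

**Last checks:**
- **Groove:** The pipe was about 1 mm off the groove's middle when it dropped in, and it still looked parallel to the groove at the end.
- **Stop:** Its near end measured at -29 mm where -30 mm is ideal, which is within camera accuracy. The wrist view from above showed no gap at the stop.
- **Hand:** It was clear of everything and the tool force was near zero.
- **Bystanders:** They looked unmoved in the top view. I compared them by eye and did not measure them. The marker was partly under the arm in the last full picture.

One measurement did not work: the last contour fit also took in the blue stop, so I did not use its rectangle.

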